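Add the slotted brass mass to the load stand

ROBOT

A 7-joint arm with a two-finger parallel gripper is mounted at the origin on a cart in front of the work surface, level with it; the furniture and walls round the work are solid. World frame = base frame: x ahead of the robot, y to its left, z up, the work surface at z = 0. Lengths are in m, angles in rad, forces in N, time in s.
With the tool pointing down it reaches from about 0.4 to 0.85 m from the base axis. Payload 4.5 kg.
Tool frame: the origin (TCP) lies midway between the tips of the shut fingers; the grasp point (between the pads) lies 19 mm behind it; z points along the fingers, y is the line along which they close (so a half turn about z gives the same grasp; the last joint's range is limited). The gripper opens to 88 mm and grips with 3 to 60 N. Pads are 18 mm wide; open, the fingers measure 123 mm over their backs; the gripper's body (75 mm by 187 mm) begins 45 mm behind the grasp point.
Start: joints at [0.034, 0.689, -0.195, 1.565, 0.157, 0.902, -0.215], TCP at [0.625, 0, 0.239] pointing down, gripper open.
Joint ranges: [-3.01, 3.01], [-0.46, 2.08], [-1.47, 1.51], [0.13, 2.56], [-1, 4.14], [0.04, 2.09], [-2.66, 2.66]. Speed limits (rad/s): [2.57, 2.57, 3.14, 3.14, 3.14, 3.14, 3.14].

INTERFACE

Orientations are given as [roll, pitch, yaw] about the fixed x, y, z axes, in that order (R = Rz(yaw) Ry(pitch) Rx(roll)).
In Python, from station import move_ptp, move_l, move_joints, grip, hold, inverse_kinematics, state, capture, PlanningError, job_done gives the robot as it stands. The module is installed in compiled form; this text tells all that it offers. Calls block until the motion is done:
- move_ptp(position, orientation): joint-space move of the TCP to a pose.
- move_l(position, ori=None, max_speed=0.15, contact_N=None): straight line of the TCP; ori=None keeps the orientation; max_speed is the mean speed in m/s. With contact_N (N) it stops when the force on the tool has changed by that much, and returns True; else False.
- move_joints(angles): joint-space move.
- grip(opening, effort=None): finger opening in m; effort is the grip in N (None keeps the last); returns when the fingers have stopped.
- hold(seconds).
- inverse_kinematics(position, orientation): joint angles nearest the present ones, or None.
- state(): the state.
- capture(name): name is "scene" or "side" or "wrist"; returns a dict with "pixels" (420x560x3 uint8, red, green, blue), "depth" (420x560 float32, m along the optical axis (not along the pixel's ray), 0 where there is no reading), "fx", "fy", "cx", "cy" (pixels), "origin" and "rotation" of the camera in the world; the wrist camera has in their place "T_tool_cam" (4x4, takes a point from camera to tool coordinates, whose origin is the TCP and whose axes are the flange's). Camera axes: x right, y down, z forward; pixel columns grow to the right and rows downward; lengths in m; the calibration is good to about 2 mm. A picture is of the moment at which its call begins: read the wrist's pose just before it.
A pose or a line that the arm cannot do raises PlanningError and nothing moves.
- job_done(): hands the job in; it is judged then, once.
The state is a dict: "time_s": time; "q": joint angles; "dq": joint speeds; "tau": joint torques, N m; "tcp_pos": TCP position; "orientation": TCP orientation; "force": force on the tool from outside, world axes, zero at the start; "ft_torque": the same for the moment, N m; "grip_width": finger opening in m; "grasp_force": force on a finger pad.
Only numpy, scipy, OpenCV 4.12 (cv2) and the standard library are available. Lean on these libraries where they do the work, as an engineer would, in place of code of your own. Each camera call takes 0.05 s, during which the arm holds its last target. There are 200 camera calls.

TASK

Add the brass slotted mass to the load stand on top of the dark one that is already there: slide it sideways onto the stem with its slot facing the opposite way to the dark one's slot, let it sink fully home over the dark mass's raised centre, and let go of it. Feel your way on gently, because the stem's load cell must never take more than 12 newtons, and leave the timer and the sample cup where they are.

Things in the scene. Friction and masses are not known exactly. Their poses are not given: they have to be found in the camera images.
- stand: load stand, fixed; white housing 110 (x) x 100 (y) x 38 mm, display and two blue keys on its -x side. Origin: centre of the underside, z up. Pan, dark mass and stem are one piece, clamped with its axis up to 10 mm off the origin along the stand's x and up to 8 mm along y: no reading shows it, find it by touch. It is stiff sideways, sprung downwards (3 N per mm). Never over 12 N on it.
- seat (a point): point of the stand 70 mm above its origin, level with the top of the dark slotted mass (diameter 60, 14 mm thick, slot facing the stand's -x). Above this the dark mass has a raised centring boss, 3.5 mm high, diameter 28 at its foot, 26 at its top. The true axis is off this point by the same unseen shift of up to 10 mm in x and 8 mm in y.
- stem_top (a point): point of the stand 124 mm above its origin, top of the stem (same unseen shift). The stem is a steel rod, diameter 8, free from 70 to 116 mm above the origin, with a cap of diameter 18 from 116 to 124 mm, too wide for a slot, so the brass mass can only come on from the side, below the cap.
- mass_centre (a point): brass slotted mass, loose, about 0.25 kg: point on its axis, half-way up (16 mm above its underside, 32 mm high). x points out of the slot's mouth, z up. Flange at the bottom: diameter 60, 8 mm high. Above it a collar 24 mm high, 48 mm long in x, with two flat sides 40 mm apart (facing +y and -y, 26 mm long): grip it there, above the flange.
- mass_mouth (a point): brass mass: middle of the slot's mouth, 28 mm from its axis along its x, half-way up. The slot is open to +x through the whole height, 11 mm wide, with a flat end 4.6 mm behind the axis; from 10 mm ahead of the axis outward it widens evenly (0.55 mm a side per mm) to 29 mm at the flange's rim.
- mass_foot (a point): brass mass: centre of its underside. Here is a round recess, diameter 32, 5 mm deep, that sinks over the dark mass's boss when the slot's end is at the stem. Seated, this point is 69 mm above the stand's origin (the pan sinks 1 mm); resting on the boss instead it is 3.5 mm higher.
- timer: bench timer, white, 62 x 66 x 18 mm, to be left alone; origin: centre of the underside
- sample_cup_b: sample cup with yellow lid, diameter 62, 68 mm high, to be left alone; origin: centre of the underside
Not all that is in view belongs to the job. Of the things that look like the part that bears mass_centre, the largest one is meant.

How it is judged:
On the way:
1. the brass mass is lifted clear of the worktop (height (world z) of mass_centre above 0.06 m), for 0.1 s.
At the end, for the whole second after the job is handed in: The brass mass is on the stem, level (within 0.05 rad) and at rest, sunk over the boss (its underside less than 71.2 mm above the stand's origin), its slot facing the stand's +x, opposite to the dark mass's slot, within 0.35 rad; timer and sample cup within 30 mm of where they stood (z of mass_centre in the frame of stand between 0.082 and 0.0872 m and horizontal distance between mass_centre and stand below 0.016 m and angle between mass_centre's own z axis and vertical below 0.05 rad and angle between the x axis of mass_centre and the x axis of stand, either way round below 0.35 rad and x of mass_mouth in the frame of stand above 0.008 m and linear speed of brass_mass below 0.01 m/s and distance of each of timer, sample_cup_b from where it was at the start of the episode below 0.03 m); the robot touches nothing.
It fails at once if the stand takes more than 12 N (contact force between anything else and stand above 12 N).
It fails at once if the timer or the sample cup is moved by more than 30 mm (distance of any of timer, sample_cup_b from where it was at the start of the episode above 0.03 m).
It also fails if it takes over 67 s, if anything falls off the work surface, if the arm or the gripper's body presses on something with over 40 N, if the wrist force passes 120 N, or if a joint passes its speed limit or range.

## Working session

There is one attempt and no reset: what is moved stays moved. The work goes in short steps, each a Python script; the robot and the scene stay as the last script left them, time stands still between calls to the robot, and variables do not carry over. Pictures are saved under pics/ and viewed, at most 10 in all, crops included, and the job is handed in when it is done.

```bash
mkdir -p pics; python3 - <<'E'
from station import *
import cv2,numpy as np,pickle
d={}
for n in("scene","side"):
    c=capture(n);d[n]=c;cv2.imwrite(f"pics/{n}0.png",c["pixels"][:,:,::-1]);print(n,c["origin"],c["fx"],np.round(c["rotation"],3).tolist())
pickle.dump(d,open("cap0.pkl","wb"))
s=state();print(s["time_s"],s["orientation"],s["force"],s["grip_width"])
a=np.hstack([d["scene"]["pixels"],d["side"]["pixels"]])
E
```

```text
scene [ 0.11032806 -0.56077106  0.75820058] 402.02246746502163 [-2.374, 0.005, -0.707]
side [0.19506523 0.5746303  0.75713147] 427.87052099718596 [-2.32, -0.017, -2.638]
0.1 [-3.13996888e+00  1.19799254e-04  1.57089565e+00] [-0.04078761 -0.43792129  1.07871144] 0.08807523080724233
```

View pics/scene0.png

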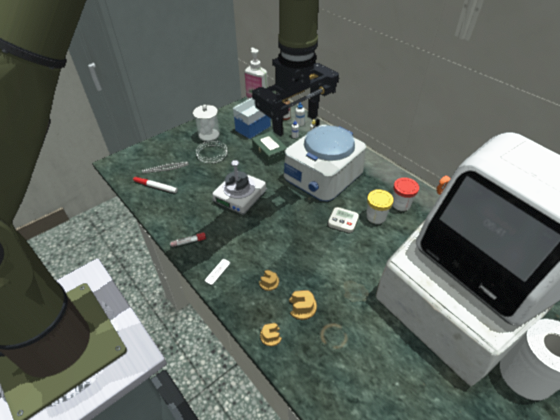

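View pics/side0.png

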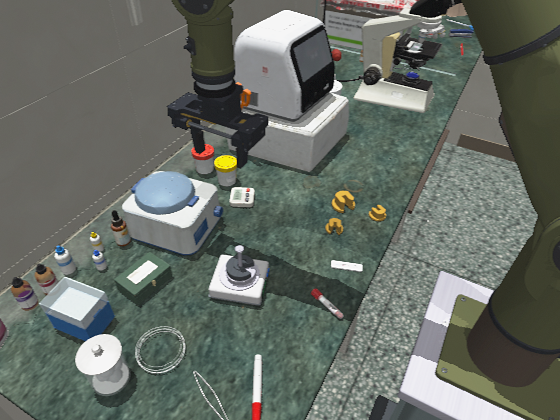

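The scene view shows three brass slotted masses at (269,280), (303,303) and (271,333). The one at (303,303), which is (343,201) in the side view, looks largest. The stand is at (238,190) and the timer at (344,219). The yellow-lidded cup is at (379,207). Next I'll measure sizes and confirm in a crop.

```bash
cat > h.py <<'E'
import numpy as np,cv2
from scipy.spatial.transform import Rotation as R
def Rm(c):
    r=np.array(c["rotation"]); return r if r.shape==(3,3) else R.from_euler("xyz",r).as_matrix()
def cloud(c,Rw=None,o=None):
    Rw=Rm(c) if Rw is None else Rw; o=c["origin"] if o is None else o
    v,u=np.mgrid[:420,:560]; z=c["depth"]
    p=np.stack([(u-c["cx"])/c["fx"]*z,(v-c["cy"])/c["fy"]*z,z],-1)
    P=p@Rw.T+o; P[z==0]=np.nan; return P
def brass(c,box=None):
    h=cv2.cvtColor(c["pixels"],cv2.COLOR_RGB2HSV)
    return cv2.inRange(h,(12,110,70),(30,255,255))
E
python3 - <<'E'
from h import *
import pickle
d=pickle.load(open("cap0.pkl","rb"))
for n,c in d.items():
    P=cloud(c); m=brass(c)
    k,l,st,ce=cv2.connectedComponentsWithStats(m)
    for i in range(1,k):
        if st[i,4]>60:
            q=P[l==i]; q=q[~np.isnan(q[:,0])]
            print(n,st[i],ce[i].round(),"med",np.median(q,0).round(4),"zmax",np.percentile(q[:,2],97).round(4),"ext",np.round(np.percentile(q,97,0)-np.percentile(q,3,0),3))
    u,v={"scene":(238,190),"side":(239,280)}[n]
    g=c["pixels"].min(2)>0
    q=P[v-45:v+45,u-45:u+45].reshape(-1,3); col=c["pixels"][v-45:v+45,u-45:u+45].reshape(-1,3)
    s=(q[:,2]>.033)&(q[:,2]<.043)&(col.min(1)>110)
    r=cv2.minAreaRect((q[s,:2]*1000).astype(np.float32));print("stand",r,np.median(q[s],0))
    t=(q[:,2]>.112)&(q[:,2]<.135);print("cap",np.nanmean(q[t],0),t.sum())
    b=(col[:,2].astype(int)-col[:,0]>50);print("blue",np.nanmean(q[b],0),b.sum())
c=d["scene"]["pixels"][:,:,::-1]; a=cv2.resize(c[150:220,200:280],(400,350),interpolation=3); b=cv2.resize(c[260:350,240:330],(350,350),interpolation=3)
cv2.imwrite("pics/crop1.png",np.hstack([a,b]))
E
```

```text
scene [367 189  27  22 439] [380. 199.] med [ 0.7412 -0.1829  0.0664] zmax 0.0691 ext [0.095 0.067 0.069]
scene [259 270  20  20 283] [269. 281.] med [ 0.4085 -0.1622  0.0174] zmax 0.025 ext [0.035 0.034 0.024]
scene [290 291  27  29 616] [303. 304.] med [ 0.4208 -0.2581  0.0259] zmax 0.0335 ext [0.048 0.049 0.031]
scene [261 323  21  23 359] [270. 334.] med [ 0.3294 -0.2595  0.0195] zmax 0.0246 ext [0.035 0.035 0.023]
stand ((594.8975219726562, 127.90823364257812), (264.5035705566406, 101.16461181640625), 18.327163696289062) [0.50445953 0.08333408 0.03804818]
cap [0.51722491 0.10135064 0.1222952 ] 35
blue [0.47779986 0.05841935 0.02425919] 10
side [240  89  11  20 109] [245.  98.] med [ 0.7576 -0.3103  0.1948] zmax 0.3612 ext [0.191 0.298 0.198]
side [214 155  23  18 335] [225. 163.] med [ 0.7411 -0.1769  0.0682] zmax 0.0712 ext [0.102 0.071 0.069]
side [332 190  23  23 368] [343. 201.] med [ 0.4255 -0.2473  0.0218] zmax 0.035 ext [0.053 0.049 0.034]
side [369 205  17  16 209] [378. 213.] med [ 0.3324 -0.2486  0.016 ] zmax 0.0257 ext [0.036 0.032 0.024]
side [325 218  18  17 197] [334. 226.] med [ 0.4125 -0.1542  0.0171] zmax 0.0261 ext [0.039 0.035 0.025]
side [ 35 267  16  12  83] [ 43. 274.] med [0.8564 0.3182 0.0633] zmax 0.0698 ext [0.022 0.026 0.01 ]
side [ 11 286  14   8  73] [ 17. 290.] med [0.8678 0.3674 0.0624] zmax 0.0659 ext [0.022 0.016 0.008]
stand ((556.9571533203125, 112.1299819946289), (188.74522399902344, 108.85517883300781), 11.525182723999023) [0.50716011 0.12550081 0.03890065]
cap [0.51739999 0.10498639 0.12313116] 57
blue [0.47807729 0.06014756 0.02678332] 10
```

View pics/crop1.png

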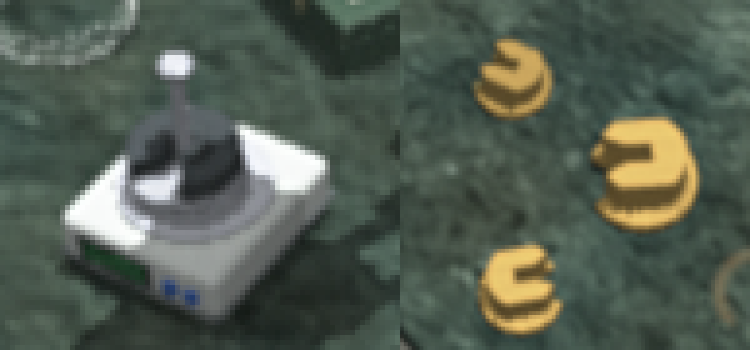

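The crop shows the largest brass mass at scene (303,304): 33 mm high and about 50 mm across, against about 25 and 35 mm for the two others. Its mouth faces image left. The display and keys of the stand are on its lower-left face. Next I'll fit the stand pose from this cloud and look at the mass from the wrist.

```bash
python3 - <<'E'
from h import *
import pickle
from station import *
d=pickle.load(open("cap0.pkl","rb"))
for n,c in d.items():
    P=cloud(c).reshape(-1,3); col=c["pixels"].reshape(-1,3)
    s=(abs(P[:,2]-.0385)<.004)&(np.hypot(P[:,0]-.515,P[:,1]-.102)<.09)&(col.min(1)>110)
    q=(P[s,:2]*1000).astype(np.float32)
    r=cv2.minAreaRect(q);print(n,s.sum(),r)
    for lo,hi,nm in((.066,.0725,"dark"),(.08,.112,"stem"),(.116,.13,"cap")):
        t=(P[:,2]>lo)&(P[:,2]<hi)&(np.hypot(P[:,0]-.515,P[:,1]-.102)<.06)
        print(nm,t.sum(),P[t].mean(0).round(4),cv2.minEnclosingCircle((P[t,:2]*1000).astype(np.float32)) if t.any() else 0)
move_ptp([0.423,-0.253,0.22],[np.pi,0,np.pi/2])
s=state();c=capture("wrist");print(s["time_s"],s["tcp_pos"],s["orientation"]);print(np.round(c["T_tool_cam"],3))
pickle.dump((s,c),open("w1.pkl","wb"));cv2.imwrite("pics/w1.png",c["pixels"][:,:,::-1])
E
```

```text
scene 553 ((522.0078125, 102.37136840820312), (109.82742309570312, 99.26730346679688), 17.87389373779297)
dark 203 [0.52   0.1021 0.0698] ((518.8157958984375, 103.5192642211914), 31.022201538085938)
stem 33 [0.5172 0.1023 0.0948] ((517.0359497070312, 102.34027862548828), 4.262165546417236)
cap 32 [0.5173 0.1014 0.1231] ((517.8751220703125, 102.68653106689453), 9.068833351135254)
side 1035 ((522.0708618164062, 104.01083374023438), (108.04072570800781, 99.85409545898438), 18.92393684387207)
dark 338 [0.5192 0.1083 0.0702] ((518.7149047851562, 103.39468383789062), 30.384124755859375)
stem 38 [0.5172 0.1052 0.0953] ((517.7545166015625, 104.05374908447266), 4.348852634429932)
cap 55 [0.5174 0.1049 0.1235] ((518.3961181640625, 103.35981750488281), 9.696040153503418)
1.3333 [ 0.42462262 -0.25202275  0.22019613] [ 3.13973455e+00 -4.12528228e-04  1.57287126e+00]
[[-0.001 -0.957 -0.291  0.076]
 [ 1.    -0.001  0.    -0.   ]
 [-0.    -0.291  0.957 -0.146]
 [ 0.     0.     0.     1.   ]]
```

View pics/w1.png

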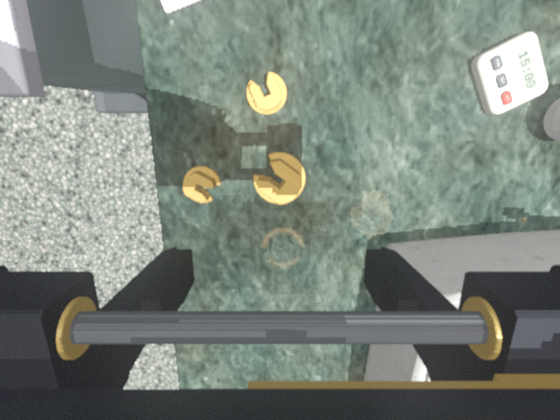

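The wrist view shows the big mass at (281,180) with its slot mouth to the lower left, and the two small ones at (267,93) and (201,184). Now I'll fit its centre and slot direction.

```bash
cat >> h.py <<'E'
def wcloud(s,c):
    T=np.eye(4);T[:3,:3]=R.from_euler("xyz",s["orientation"]).as_matrix();T[:3,3]=s["tcp_pos"];T=T@np.array(c["T_tool_cam"])
    return cloud(c,T[:3,:3],T[:3,3])
def fitmass(P,m,near,z0=0.):
    q=P[(m>0)&(np.hypot(P[...,0]-near[0],P[...,1]-near[1])<.045)]
    f=q[(abs(q[:,2]-z0-.008)<.004)]; t=q[abs(q[:,2]-z0-.032)<.004]
    al=q[q[:,2]-z0>.003]
    ce=cv2.minEnclosingCircle((al[:,:2]*1e3).astype(np.float32))
    r=cv2.minAreaRect((t[:,:2]*1e3).astype(np.float32))
    mt=t[:,:2].mean(0)*1e3; dv=np.array(r[0])-mt
    return dict(n=(len(f),len(t)),flange=ce,top=r,topz=np.median(t[:,2]),mdir=np.degrees(np.arctan2(dv[1],dv[0])),dl=np.hypot(*dv))
E
python3 - <<'E'
from h import *
import pickle
s,c=pickle.load(open("w1.pkl","rb"));d=pickle.load(open("cap0.pkl","rb"))
print(fitmass(wcloud(s,c),brass(c),(.423,-.253)))
for n in d:print(n,fitmass(cloud(d[n]),brass(d[n]),(.423,-.253)))
P=wcloud(s,c);m=brass(c)
# top view raster
t=P[(m>0)&(np.hypot(P[...,0]-.423,P[...,1]+.253)<.045)]
im=np.zeros((400,400,3),np.uint8)
for x,y,z in t:
    cv2.circle(im,(int(200+(x-.423)*5000),int(200-(y+.253)*5000)),4,(0,255,255) if z>.028 else (0,0,255) if z>.004 else (90,90,90),-1)
cv2.imwrite("pics/top.png",im)
E
```

```text
{'n': (354, 807), 'flange': ((430.0270080566406, -244.14407348632812), 35.29533767700195), 'top': ((426.5579833984375, -249.72293090820312), (39.086788177490234, 44.7632942199707), 53.59501266479492), 'topz': np.float64(0.031897498601016816), 'mdir': np.float64(-127.39625545241171), 'dl': np.float64(4.507478880828018)}
scene {'n': (166, 284), 'flange': ((423.82708740234375, -250.27792358398438), 30.241209030151367), 'top': ((425.92376708984375, -250.27474975585938), (42.019187927246094, 42.987754821777344), 51.617218017578125), 'topz': np.float64(0.0313646920776075), 'mdir': np.float64(108.90240537036766), 'dl': np.float64(1.8747757037353436)}
side {'n': (94, 138), 'flange': ((430.41363525390625, -252.89791870117188), 36.0760498046875), 'top': ((426.5572814941406, -251.1359405517578), (40.661643981933594, 43.598724365234375), 53.03480529785156), 'topz': np.float64(0.0325705741762245), 'mdir': np.float64(-123.12147830471469), 'dl': np.float64(0.664753615733604)}
```

View pics/top.png

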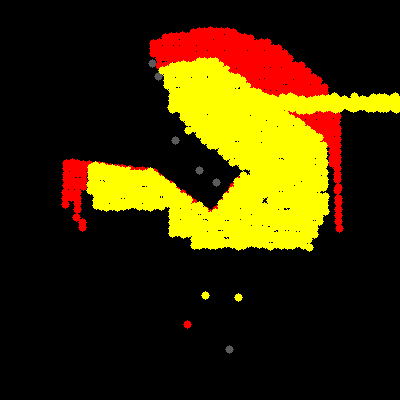

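```bash
cat >> h.py <<'E'
YS=np.radians(18.4); SC=np.array([.522,.103]); EX=np.array([np.cos(YS),np.sin(YS)]); EY=np.array([-EX[1],EX[0]])
def S(x,y,z): return [*(SC+x*EX+y*EY),z]
def toS(p): d=np.array(p[:2])-SC; return np.array([d@EX,d@EY])
def fS(s): f=np.array(s["force"]); return np.array([f[:2]@EX,f[:2]@EY,f[2]])
E
python3 - <<'E'
from h import *
from station import *
for a in(143.5,-36.5):
    b=a-125.1
    for p,y in(([.4248,-.249,.011],a),([.4248,-.249,.15],a),(S(-.06,0,.15),b),(S(-.06,0,.087),b),(S(0,0,.087),b)):
        q=inverse_kinematics(p,[np.pi,0,np.radians(y)]);print(y,None if q is None else np.round(q,2))
E
```

```text
143.5 [ 0.5   0.94 -0.1   2.1   0.65  0.14  0.73]
143.5 [ 0.69  0.69 -0.41  2.04  0.54  0.52  0.83]
18.400000000000006 [-0.37  0.66  0.16  2.11 -0.25  0.39 -1.27]
18.400000000000006 [-0.33  0.78  0.09  2.15 -0.28  0.23 -1.24]
18.400000000000006 [-0.36  0.82  0.14  1.97 -0.28  0.37 -1.26]
-36.5 [ 0.39  0.94  0.07  2.1  -0.55  0.12 -1.23]
-36.5 [ 0.24  0.69  0.32  2.06 -0.48  0.46 -1.28]
-161.6 [ 0.07  0.7  -0.56  2.09  0.71  0.55  0.88]
-161.6 [-0.07  0.79 -0.34  2.13  0.78  0.34  0.83]
-161.6 [ 0.02  0.85 -0.52  1.95  0.8   0.55  0.84]
```

```bash
python3 - <<'E'
from h import *
from station import *
o=[np.pi,0,np.radians(143.5)]
move_ptp([.4248,-.249,.09],o)
print("hit",move_l([.4248,-.249,.0115],max_speed=.06,contact_N=4))
s=state();print(s["tcp_pos"],s["time_s"],s["force"])
grip(.030,20)
s=state();print(s["tcp_pos"],s["grip_width"],s["grasp_force"],s["force"],s["time_s"])
move_l([.4248,-.249,.13],max_speed=.12);hold(.3)
s=state();c=capture("wrist");print(s["tcp_pos"],s["grip_width"],s["grasp_force"],s["force"],s["time_s"])
c=capture("scene");cv2.imwrite("pics/g.png",cv2.resize(c["pixels"][200:380,200:400,::-1],(800,720))[:600])
E
```

```text
hit False
[ 0.42496367 -0.24912564  0.01181244] 3.425 [-0.72122868  0.31581736  0.16718193]
[ 0.42474061 -0.24904226  0.01149582] 0.039690880088326864 19.997789032640867 [-0.50517381 -0.57020425 -0.17804593] 4.2083
[ 0.42465196 -0.24883204  0.12962058] 0.039814602552024354 19.998300286824815 [-0.34588069  0.22612268 -1.87548723] 5.6417
```

View pics/g.png

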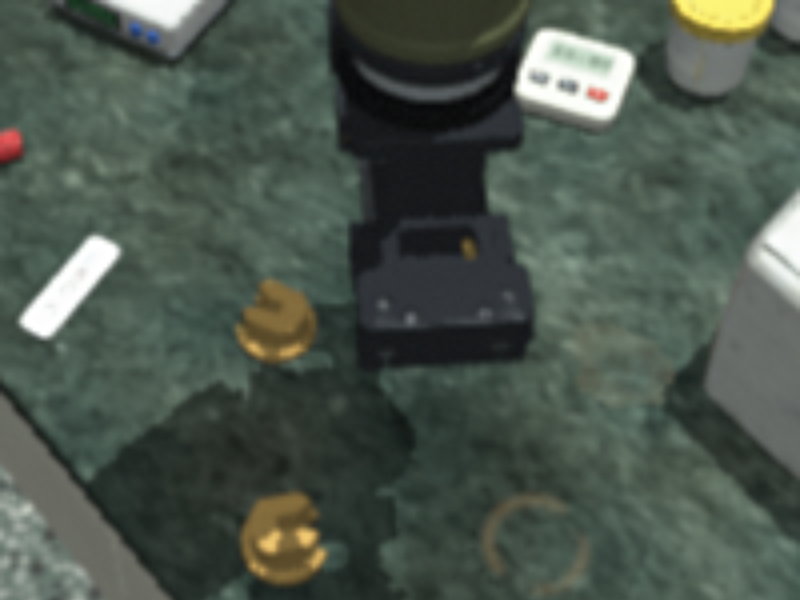

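The mass is held: the picture shows it gone from between the small ones, and the grip width is 39.7 mm. Next is the slide-on by touch.

```bash
cat >> h.py <<'E'
Z=.0885; OR=[np.pi,0,YS]
def rep(t):
    from station import state
    s=state();print(t,"xy mm",(toS(s["tcp_pos"])*1e3).round(2),"z",round(s["tcp_pos"][2]*1e3,2),"F",fS(s).round(2),"T",np.round(s["ft_torque"],2),"w",round(s["grip_width"],4),"t",round(s["time_s"],2));return s
E
python3 - <<'E'
from h import *
from station import *
move_ptp(S(-.062,.0007,.13),OR)
move_l(S(-.062,.0007,Z),max_speed=.08); hold(.3); s=rep("start"); print(s["orientation"])
print(move_l(S(.016,.0007,Z),max_speed=.015,contact_N=2)); rep("hit"); hold(.2); rep("settled")
E
```

```text
start xy mm [-61.78   0.72] z 88.85 F [-0.05  0.58 -2.71] T [ 0.05  0.05 -0.  ] w 0.0397 t 8.34
[ 3.14149350e+00 -7.10861284e-04  3.21306524e-01]
True
hit xy mm [-0.72  0.95] z 87.8 F [ 0.63  0.58 -2.95] T [0.   0.07 0.06] w 0.0399 t 11.94
settled xy mm [-1.04  1.12] z 87.43 F [ 0.93 -0.46 -2.26] T [ 0.08  0.04 -0.05] w 0.04 t 12.14
```

```bash
python3 - <<'E'
from h import *
from station import *
F=[]
for _ in range(8): hold(.05);F.append(fS(state()))
F=np.array(F);print(F.mean(0).round(2),F.std(0).round(2));rep("a")
print(move_l(S(.018,.0007,Z),max_speed=.012,contact_N=2.5)); rep("hit"); hold(.2); rep("settled")
c=capture("side");cv2.imwrite("pics/s2.png",cv2.resize(c["pixels"][200:330,160:330,::-1],(784,600)))
E
```

```text
[-0.15 -0.04 -2.48] [0.57 0.32 0.43]
a xy mm [-0.94  1.03] z 87.55 F [-0.1  -0.06 -1.85] T [ 0.05  0.06 -0.04] w 0.0398 t 12.54
True
hit xy mm [-0.84  1.21] z 86.92 F [-0.44 -0.43 -2.54] T [-0.01  0.08 -0.09] w 0.0398 t 13.03
settled xy mm [-1.35  1.39] z 86.48 F [-0.44  0.86 -2.72] T [ 0.01  0.12 -0.03] w 0.04 t 13.23
```

View pics/s2.png

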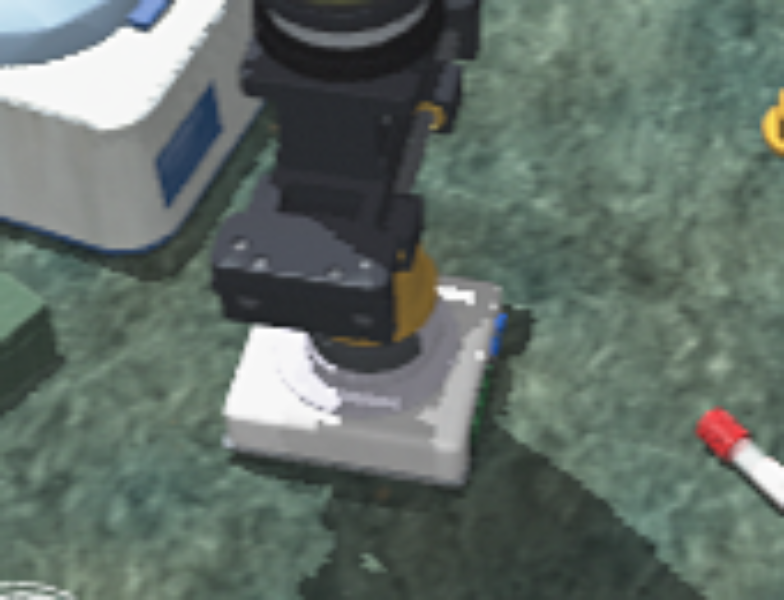

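Side view: the brass mass is over the dark one, with the arm hiding the stem. Contact repeats at x of about -0.8 mm. I'll restore the height, back off slightly and probe sideways to see whether this is the slot's end or the funnel wall.

```bash
python3 - <<'E'
from h import *
from station import *
move_l(S(-.0022,.001,Z),max_speed=.03);hold(.2);rep("back")
for y in(.006,-.006):
    print(move_l(S(-.0022,y,Z),max_speed=.012,contact_N=2.5)); rep("hit")
    s=state();
    move_l(S(-.0022,toS(s["tcp_pos"])[1]-np.sign(y)*.001,Z),max_speed=.03);hold(.15);rep("off")
E
```

```text
back xy mm [-2.17  1.01] z 88.5 F [-0.62 -0.03 -2.37] T [0.02 0.06 0.02] w 0.0397 t 13.73
True
hit xy mm [-2.53  3.35] z 88.09 F [ 0.23 -1.17 -1.6 ] T [-0.16 -0.15 -0.04] w 0.0399 t 14.07
off xy mm [-2.4   2.56] z 88.31 F [ 0.53  0.64 -2.66] T [ 0.02  0.08 -0.03] w 0.0398 t 14.47
True
hit xy mm [-2.72  0.34] z 87.94 F [-0.04  0.37 -2.7 ] T [ 0.04  0.1  -0.05] w 0.0397 t 14.88
off xy mm [-2.35  1.3 ] z 88.37 F [ 0.25  0.6  -2.01] T [0.1  0.04 0.01] w 0.0399 t 15.28
```

Side contacts at y = 3.35 and 0.34 mm, exactly the 3 mm clearance, so the stem is in the straight slot and centred at y of about 1.85. Now I'll re-probe for the slot's end on the centreline.

```bash
python3 - <<'E'
from h import *
from station import *
move_l(S(-.004,.00185,Z),max_speed=.03);hold(.2);rep("back")
for _ in range(2):
    print(move_l(S(.012,.00185,Z),max_speed=.012,contact_N=2.5)); s=rep("hit")
    x=toS(s["tcp_pos"])[0]
    move_l(S(x-.002,.00185,Z),max_speed=.03);hold(.15);rep("off")
E
```

```text
back xy mm [-3.95  1.83] z 88.53 F [-0.47  0.67 -2.16] T [0.04 0.05 0.04] w 0.04 t 15.72
True
hit xy mm [-0.9   2.03] z 87.77 F [-0.21  0.95 -2.26] T [0.03 0.08 0.01] w 0.0399 t 16.33
off xy mm [-2.95  1.87] z 88.41 F [ 1.22 -0.18 -2.08] T [0.07 0.01 0.02] w 0.0399 t 16.73
True
hit xy mm [-0.98  2.06] z 87.78 F [-0.18 -0.15 -2.06] T [ 0.02  0.06 -0.05] w 0.0397 t 17.27
off xy mm [-3.02  1.85] z 88.41 F [-0.06 -0.07 -2.22] T [0.01 0.03 0.01] w 0.0402 t 17.67
```

```bash
python3 - <<'E'
from h import *
from station import *
move_l(S(-.0015,.00185,Z),max_speed=.03);hold(.2);rep("pre")
print(move_l(S(-.0015,.00185,.0800),max_speed=.008,contact_N=2.2)); rep("down");hold(.3);rep("set")
E
```

```text
pre xy mm [-1.55  1.84] z 88.47 F [-0.45 -0.3  -1.92] T [0.08 0.07 0.01] w 0.0399 t 18.12
True
down xy mm [-1.58  1.85] z 80.65 F [ 0.46 -0.06  2.9 ] T [ 0.01 -0.11  0.01] w 0.0398 t 19.0
set xy mm [-1.68  1.85] z 80.4 F [ 2.27 -0.95  2.28] T [ 0.01 -0.35  0.02] w 0.0394 t 19.3
```

It went past the boss and is seated, with the underside at about 69 mm. Releasing.

```bash
python3 - <<'E'
from h import *
from station import *
import pickle
grip(.075); s=rep("open")
p=s["tcp_pos"]
print(move_l([p[0],p[1],.21],max_speed=.08,contact_N=4)); rep("up")
move_ptp([.42,-.1,.3],[np.pi,0,YS]);hold(.2)
rep("away");d={n:capture(n) for n in("scene","side")}
for n,c in d.items():
    P=cloud(c);m=brass(c)
    q=P[(m>0)&(np.hypot(P[...,0]-.522,P[...,1]-.103)<.05)];print(n,len(q),"top",np.percentile(q[:,2],[50,90,97]).round(4),"ctr S",toS(q.mean(0)))
    print(fitmass(P,m,(.522,.103),.069))
a=cv2.resize(d["scene"]["pixels"][150:220,200:280,::-1],(400,350),interpolation=3);b=cv2.resize(d["side"]["pixels"][230:310,195:285,::-1],(394,350),interpolation=3)
cv2.imwrite("pics/fin.png",np.hstack([a,b]))
E
```

```text
open xy mm [-2.38  2.1 ] z 80.2 F [-0.08 -0.68  0.78] T [ 0.02  0.03 -0.01] w 0.0749 t 19.98
False
up xy mm [-2.65  2.1 ] z 209.6 F [-0.29  0.89  0.29] T [0.1  0.05 0.03] w 0.0751 t 21.75
away xy mm [-159.88 -159.43] z 299.37 F [ 0.19  0.23 -0.48] T [0.1  0.07 0.03] w 0.075 t 22.92
scene 355 top [0.0898 0.1019 0.103 ] ctr S [-0.01393588 -0.00597342]
{'n': (117, 136), 'flange': ((516.5494384765625, 101.17955017089844), 29.984230041503906), 'top': ((514.8236694335938, 100.62648010253906), (38.635406494140625, 43.16022872924805), 36.09550094604492), 'topz': np.float64(0.10116818741709221), 'mdir': np.float64(38.40877837193117), 'dl': np.float64(2.826734055762886)}
side 560 top [0.0916 0.1026 0.1036] ctr S [-0.00809739  0.01268558]
{'n': (173, 227), 'flange': ((518.0697631835938, 104.00090026855469), 30.51530647277832), 'top': ((515.4180908203125, 103.0080795288086), (44.64867401123047, 41.176658630371094), 18.875469207763672), 'topz': np.float64(0.10167217778581317), 'mdir': np.float64(-38.164593868044335), 'dl': np.float64(5.394018616943823)}
```

View pics/fin.png

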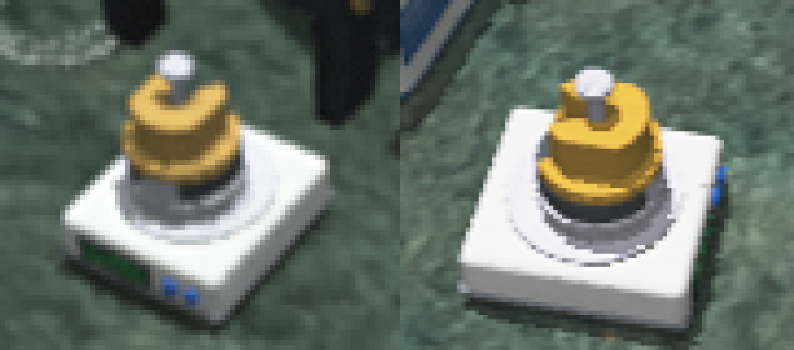

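Both views show the brass mass level on the dark one, with the stem in its slot and the mouth facing away from the display. Its top is at 101 mm, so it is seated.

```bash
python3 -c "
from station import *
print(job_done())"
```

```text
the job is handed in; nothing more can be done
None
```

The brass mass is seated over the dark mass's boss (top at about 101 mm), its slot facing the stand's +x, and released; the timer and sample cup were left alone, and the job was handed in after about 23 s, with no verdict returned.

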